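# Clamp a panel on the painter's turntable

## Robot

A 6-joint arm with a two-finger parallel gripper is mounted at the origin on the work surface. World frame = base frame: x ahead of the robot, y to its left, z up, the work surface at z = 0. Lengths are in m, angles in degrees, forces in N, time in s.
With the tool pointing down it reaches from about 0.4 to 0.825 m from the base axis. Payload 7 kg.
Tool frame: the origin (TCP) lies at the very end of the fingers, on their centre line; the grasp point (between the pads) lies 19 mm behind it; z points along the fingers, y is the line along which they close (so a half turn about z gives the same grasp; the last joint's range is limited). The gripper opens to 88 mm and grips with 3 to 60 N. Pads are 19 mm wide; open, the fingers measure 130 mm over their backs; the gripper's body (78 mm by 193 mm) begins 47 mm behind the grasp point.
Start: joints at [91.163, 20.546, 0.682, 0, -70.136, -16.507], TCP at [0.179, 0.651, 0.227] pointing down, gripper open.
Joint ranges: [-176.03, 176.03], [-82.01, 121.73], [-58.28, 71.71], [-173.87, 95.51], [-174.79, -0.11], [-173.66, 173.66]. Speed limits (degrees/s): [136.94, 136.94, 172.46, 180, 180, 180].

## Interface

Orientations are given as [roll, pitch, yaw] about the fixed x, y, z axes, in that order (R = Rz(yaw) Ry(pitch) Rx(roll)).
In Python, from plant import ctrl gives the robot as it stands.
- The arm moves only by the tool carry_out, never from a script. Its argument "deltas" is a list that holds one entry, the list of rows, each a list of 5 numbers: the shift along the tool's x, y, z scaled (see below), then the turn about the tool's z scaled (see below), then the opening, from -1 (shut) to 1 (fully open). A call has 1 to 5 rows; each row is the pose to reach, as a shift and turn from the pose commanded when the call began, along the tool's axes at that moment, turning the shorter way round; what a row does not reach only later rows make up. The controller multiplies each number of a shift by 20 cm and each number of a turn by 2 pi rad. A row lasts 1/10 s, in which the tool goes at most 50 mm and 8.59 degrees, less where a joint would pass 70% of its speed; a pose out of reach is approached as far as the arm can. A call with a number of a shift or a turn outside -1 to 1 is refused whole. A call with a gripper value outside its range is refused whole. The fingers move at their own pace and stop on an object; the grip force is fixed at half the most. Time passes only in rows, so rows that repeat a pose let the fingers close. It gives the time, the measured TCP pose, the force, the opening and the grip force at its end, in the units of the state.
- ctrl.get_obs(): the state, without advancing time (a new reading comes with each control period).
- ctrl.snapshot(name): name is "scene" or "top"; returns a dict with "color" (400x640x3 uint8, red, green, blue), "camera_matrix" (3x3 intrinsics, pixels), "k1" (the pictures are not rectified: a ray, as slopes to the right and down, at radius r is drawn at 1 + k1 r^2 times it, then the intrinsics apply), "R" (3x3) and "t" (3): a world point X has camera coordinates R X + t. Camera axes: x right, y down, z forward; pixel columns grow to the right and rows downward; lengths in m; the calibration is good to about 2 mm. A picture is of the moment at which its call begins. There is no depth.
- ctrl.close_job(): hands the job in; it is judged then, once.
Trained networks look in a picture, given as the dict that the camera call returned (one of the last four; its "shot" number tells which), for a name from the list of things; names that differ only in an ending like _2 or _b are one class to them, and where a whole thing is asked for, a point or a joint stands for the part that bears it (a point fixed in the world has none). Each returns a list of dicts, best first, with "p" (0 to 1); they miss things now and then, are a little off and sometimes report something else, mostly with a low value. They report only what shows in the picture. A call takes as long as a camera call. They do not tell look-alikes from the thing itself.
- ctrl.search_frame(picture, name): "centre" ([column, row] in pixels, amid what is visible of it).
- ctrl.silhouettes(picture, name): "mask" (400x640 bool, what is visible of it) and "centre" ([column, row] in pixels, amid what is visible of it).
- ctrl.spot_point(picture, name): "centre" ([column, row] in pixels: a listed point, or the origin of a listed thing).
The state is a dict: "clock": time; "joint_pos": joint angles; "qvel": joint speeds; "tau": joint torques, N m; "tool_pos": TCP position; "orientation": TCP orientation; "force": force on the tool from outside, world axes, zero at the start; "moment": the same for the moment, N m; "opening": finger opening in m; "gripper_force": force on a finger pad.
Only numpy, scipy, OpenCV 4.12 (cv2) and the standard library are available. Lean on these libraries where they do the work, as an engineer would, in place of code of your own. Each camera call takes 0.05 s, during which the arm holds its last target. There are 200 camera calls.

## Task

Get the white panel with the yellow border ready to paint: slide the turntable's red lock all the way in so that the wheel cannot spin, then lay the panel flat and square on the cork patch under the raised clamp bar and let go of it. With the wheel still locked, turn the orange clamp knob clockwise to its stop so that the bar holds the panel down, then slide the red lock fully back out so that the wheel is free, and leave the wet blue picture and everything else on the table where it is.

Things in the scene. Friction and masses are not known exactly. Their poses are not given: they have to be found in the camera images.
- bed (a point): centre of the cork patch (78 x 52 mm, flush) on top of the turntable's aluminium wheel, 55 mm above the table. It turns with the wheel: its x axis points radially outward from the wheel's axis, which lies 70 mm away at -x, and along the patch's length; z is up. The clamp bar (bar) hangs over the patch's inner end
- wheel (a joint): angle of the turntable's wheel (rad, counter-clockwise from above), unlimited. The wheel is 254 mm across, with a ring of 30 pointed teeth under its rim, and spins almost without resistance about its vertical axis unless the lock is in
- lock (a joint): travel of the red lock slide (m): 0 = fully out, wheel free; 0.027 = fully in, at its end stop, with its steel tooth in a gap of the toothed ring under the rim (grip then 19 mm clear of the rim). Takes about 3 N, stays where it is left. Its pointed tooth turns the free wheel by up to 6 degrees going in
- lock_grip (a point): centre of the lock's red upright grip, 68 mm above the table: 18 mm along the slide, 20 mm wide across it, 42 mm tall (top 89 mm above the table, foot 47 mm). Its x axis points horizontally outward, away from the wheel's axis: the lock goes in along -x and out along +x. z is up
- clamp_grip (a point): centre of the clamp knob's orange wing, on the wheel's axis, 109 mm above the table. The wing is 46 mm long along this point's x axis, 13 mm thick along y and 29 mm tall (top 123 mm, foot 94 mm above the table); a 34 mm collar and the bar are beneath it. z is up
- clamp (a joint): angle of the clamp knob relative to the wheel (rad), growing clockwise from above: 0 = bar fully up, 1.45 = end stop, bar clamped; the bar comes down evenly and meets a 14 mm panel at 1.29. Takes 0.15 N m, far more than the free wheel resists: unless the wheel is locked it just turns with the knob. It stays where it is left
- panel_c (a point): centre of the white wooden panel with a yellow border, 76 mm long (x axis), 50 mm wide (y axis), 14 mm thick (z axis, up), 45 g; lies flat on the table at the start. Both ends are alike. When it lies as wanted its centre is 7 mm above the bed point and its x axis runs along the bed's
- panel: the same white panel; origin at the centre of its underside
- bar: black clamp bar, 16 mm wide, turning with the wheel; origin on its axis at the height of its foot's underside, x axis outward, same as the bed's. Its foot reaches 36 to 56 mm from the axis, so it ends 14 mm short of the bed point. Clamp open, the foot is 22 mm above the wheel's top: a 14 mm panel passes beneath, moved in radially from outside; clamped, it presses on the panel
- painted_c (a point): centre of a panel of the same size with a wet blue landscape: to be left alone
- jar_red: red plastic paint jar with a white lid, 54 mm across, 62 mm tall, origin at the centre of its underside; a bystander
- jar_yellow: yellow plastic paint jar with a white lid, 54 mm across, 62 mm tall, origin at the centre of its underside; a bystander
- jar_blue: blue plastic paint jar with a white lid, 54 mm across, 62 mm tall, origin at the centre of its underside; a bystander
- brush_pot: terracotta pot with brushes, 80 mm across, 235 mm tall, origin under its centre; a bystander
- palette_knife: flat palette spatula about 200 mm long, lying near the robot; a bystander
- sanding_block: cork sanding block 90 x 50 x 30 mm, origin under its centre; a bystander
- rinse_cup: blue plastic cup 72 mm across, 90 mm tall, origin under its centre; a bystander
Not all that is in view belongs to the job. Leave any green or purple look-alike of the panel alone.

How it is judged (in metres and radians):
On the way, in this order (a step that is already met when the one before it is completed fails the run):
1. the wheel is locked: the red lock is slid in to its end stop (within 2.5 mm), the clamp still open (value of joint lock above 0.0245 m and value of joint clamp below 0.5 rad), for 0.2 s.
2. the panel lies flat on the cork patch (centre within 10 mm, square within 10 degrees), let go, with the wheel locked and the clamp still open (all of step 1 and horizontal distance between panel_c and bed below 0.01 m and angle between the x axis of panel_c and the x axis of bed, either way round below 0.17 rad and z of panel_c in the frame of bed between 0.003 and 0.0105 m and angle between panel_c's own z axis and vertical below 0.08 rad and contact force between the fingers and panel below 0.1 N), for 0.2 s.
3. the clamp knob is turned clockwise to its stop (within 0.2 rad) with the wheel locked, the bar pressing on the panel (horizontal distance between panel_c and bed below 0.01 m and angle between the x axis of panel_c and the x axis of bed, either way round below 0.17 rad and z of panel_c in the frame of bed between 0.003 and 0.0105 m and angle between panel_c's own z axis and vertical below 0.08 rad and value of joint lock above 0.0245 m and value of joint clamp above 1.25 rad and contact force between panel and bar above 1 N), for 0.2 s.
At the end, for the whole second after the job is handed in: White panel at rest, flat on the cork patch (centre within 10 mm, square within 10 degrees); knob within 0.2 rad of its clockwise stop, bar pressing on the panel; red lock within 5 mm of fully out; blue picture and all bystanders within 20 mm of where they stood (horizontal distance between panel_c and bed below 0.01 m and angle between the x axis of panel_c and the x axis of bed, either way round below 0.17 rad and z of panel_c in the frame of bed between 0.003 and 0.0105 m and angle between panel_c's own z axis and vertical below 0.08 rad and value of joint lock below 0.005 m and value of joint clamp above 1.25 rad and contact force between panel and bar above 1 N and linear speed of panel below 0.02 m/s and distance of each of painted_c, jar_red, jar_yellow, jar_blue, brush_pot, palette_knife, sanding_block, rinse_cup from where it was at the start of the episode below 0.02 m); the robot touches nothing.
It fails at once if the wet blue picture or a bystander is moved by more than 20 mm (distance of any of painted_c, jar_red, jar_yellow, jar_blue, brush_pot, palette_knife, sanding_block, rinse_cup from where it was at the start of the episode above 0.02 m).
It also fails if it takes over 72 s, if anything falls off the work surface, if the arm or the gripper's body presses on something with over 40 N, if the wrist force passes 120 N, or if a joint passes its speed limit or range.

## Working session

There is one attempt and no reset: what is moved stays moved. The work goes in short steps, Python scripts to look and compute and a tool call to move; the robot and the scene stay as the last step left them, time stands still between calls to the robot, and variables do not carry over. Pictures are saved under pics/ and viewed, at most 10 in all, crops included, and the job is handed in when it is done.

Besides the shell and the picture viewer there is one more tool, called as name(argument=value, ...), one argument or row to a line, values as JSON. carry_out: Moves the arm, as the interface text tells. Its arguments: {"type":"object","properties":{"deltas":{"type":"array"}},"required":["deltas"]}

```bash
mkdir -p pics; ls; cat > h.py <<'E'
import numpy as np, cv2
from plant import ctrl
def ray(P,px):
    K=np.array(P["camera_matrix"]);d=(np.array(px,float)-[K[0,2],K[1,2]])/[K[0,0],K[1,1]]
    u=d.copy()
    for _ in range(20): u=d/(1+P["k1"]*(u@u))
    R=np.array(P["R"]);t=np.array(P["t"])
    return -R.T@t, R.T@np.array([u[0],u[1],1])
def atz(P,px,z):
    o,d=ray(P,px); return o+d*(z-o[2])/d[2]
def proj(P,X):
    c=np.array(P["R"])@np.array(X)+np.array(P["t"]);u=c[:2]/c[2];u=u*(1+P["k1"]*(u@u))
    K=np.array(P["camera_matrix"]);return u*[K[0,0],K[1,1]]+[K[0,2],K[1,2]]
def tri(PA,a,PB,b):
    o1,d1=ray(PA,a);o2,d2=ray(PB,b);d1/=np.linalg.norm(d1);d2/=np.linalg.norm(d2)
    s=np.linalg.lstsq(np.c_[d1,-d2],o2-o1,rcond=None)[0]
    p,q=o1+s[0]*d1,o2+s[1]*d2
    return (p+q)/2,np.linalg.norm(p-q)
def save(P,f): cv2.imwrite("pics/"+f,P["color"][:,:,::-1])
E
python3 - <<'E'
from h import *
np.set_printoptions(precision=4,suppress=True)
Z=dict(bed=.055,lock_grip=.068,clamp_grip=.109,panel_c=.007,painted_c=.007,bar=.07)
print(ctrl.get_obs())
for c in ("scene","top"):
    P=ctrl.snapshot(c);save(P,c+"0.png");print(c,-np.array(P["R"]).T@P["t"],P["k1"])
    for n,z in Z.items():
        for r in ctrl.spot_point(P,n)[:4]: print(n,np.round(r["centre"],1),round(r["p"],2),atz(P,r["centre"],z))
E
```

```text
pics
{'clock': 0.0, 'joint_pos': array([ 91.1638,  20.5903,   0.6335,  -0.018 , -70.1351, -16.5067]), 'qvel': array([ 0.0728, -0.0525, -0.0792,  0.0301,  0.0063,  0.0266]), 'tau': array([  0.0011, -58.2722,  29.3055,   6.9973,   0.007 ,  -0.0002]), 'tool_pos': array([0.1785, 0.6505, 0.2256]), 'orientation': array([179.9071,  -0.0099, -15.3491]), 'force': array([0.157 , 0.9446, 0.2231]), 'moment': array([0.0395, 0.006 , 0.0095]), 'gripper_force': 0.0, 'opening': 0.08750521181768388}
scene [1.6122 0.4116 1.0077] 0.02093187084621905
bed [347.7 224.5] 0.64 [0.5436 0.0247 0.055 ]
bed [255.8 271.2] 0.32 [ 0.8233 -0.1358  0.055 ]
bed [193.9 215.1] 0.3 [ 0.6832 -0.4335  0.055 ]
lock_grip [418.7 245.9] 0.51 [0.5697 0.2496 0.068 ]
clamp_grip [372.9 209.2] 0.59 [0.5096 0.0907 0.109 ]
clamp_grip [265.7 199.4] 0.32 [ 0.5881 -0.2274  0.109 ]
panel_c [233.  186.1] 0.83 [ 0.447  -0.4438  0.007 ]
panel_c [303.1 187.2] 0.82 [ 0.359  -0.2123  0.007 ]
panel_c [267.7 199.8] 0.8 [ 0.4713 -0.2926  0.007 ]
panel_c [294.3 217.6] 0.74 [ 0.5232 -0.1673  0.007 ]
painted_c [247.3 223. ] 0.62 [ 0.6052 -0.2945  0.007 ]
bar [371.1 219.2] 0.47 [0.5102 0.0873 0.07  ]
bar [349.5 225.5] 0.31 [0.5628 0.0374 0.07  ]
top [ 0.4514 -0.0139  1.1156] -0.03195221353694528
bed [291.2 202.5] 0.85 [0.5438 0.046  0.055 ]
bed [268.9 128.1] 0.56 [0.768  0.1095 0.055 ]
bed [161.6 176.7] 0.26 [0.6276 0.4263 0.055 ]
lock_grip [273.3 213.5] 0.64 [0.5119 0.0972 0.068 ]
lock_grip [214.8 188.9] 0.57 [0.5866 0.2657 0.068 ]
clamp_grip [269.1 208.9] 0.6 [0.5225 0.1043 0.109 ]
panel_c [402.8 223.5] 0.97 [ 0.4766 -0.2911  0.007 ]
panel_c [401.8 224.3] 0.95 [ 0.4742 -0.2879  0.007 ]
panel_c [360.3 213.3] 0.77 [ 0.5106 -0.1617  0.007 ]
panel_c [447.2 224.7] 0.7 [ 0.4698 -0.4284  0.007 ]
painted_c [401.7 177. ] 0.94 [ 0.6203 -0.2941  0.007 ]
bar [274.1 210.8] 0.59 [0.5195 0.0946 0.07  ]
```

View pics/scene0.png

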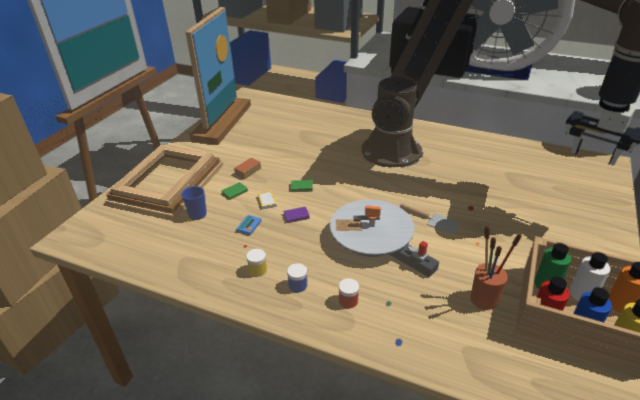

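View pics/top0.png

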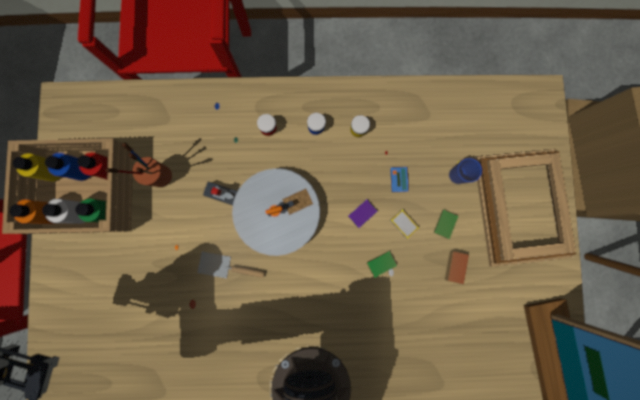

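The white panel is at scene (267,200) and top (404,222). The look-alikes are purple at top (363,213), green at (445,224) and (382,264), and the wet blue one at (400,179). Only the piece at (404,222) is white with a yellow border. Next I measure it, the lock, the knob and the bed more finely.

```bash
python3 - <<'E'
from h import *
np.set_printoptions(precision=4,suppress=True)
T=ctrl.snapshot("top");S=ctrl.snapshot("scene")
def crop(P,x0,y0,x1,y1,k): return cv2.resize(P["color"][y0:y1,x0:x1,::-1],None,fx=k,fy=k,interpolation=cv2.INTER_CUBIC)
a=crop(T,195,155,455,275,3);b=crop(S,220,160,480,280,3)
cv2.imwrite("pics/crop1.png",np.vstack([a,b])[:720].copy() if 0 else cv2.resize(np.vstack([a,b]),(650,600)))
Z=dict(panel_c=.014,lock_grip=.068,clamp_grip=.109,bar=.085,bed=.055,wheel=.055)
for nm,P in(("T",T),("S",S)):
  for n,z in Z.items():
    for r in ctrl.silhouettes(P,n)[:5]:
        m=r["mask"].astype(np.uint8)
        if m.sum()<5: continue
        pts=np.argwhere(m)[:,::-1]
        w=np.array([atz(P,p,z)[:2] for p in pts])*1000
        rc=cv2.minAreaRect(w.astype(np.float32))
        col=P["color"][r["mask"]].mean(0)
        print(nm,n,round(r["p"],2),np.round(r["centre"],1),m.sum(),"w",w.mean(0),"rect",np.round(rc[0],1),np.round(rc[1],1),round(rc[2],1),np.round(col))
E
```

```text
T panel_c 0.78 [381.2 265.9] 439 w [ 357.5319 -218.5577] rect [ 356.6 -218.3] [50.5 78.6] 24.7 [ 62. 111.  59.]
T panel_c 0.65 [445.9 222.7] 416 w [ 471.1446 -421.7326] rect [ 471.  -421.8] [53.1 75.7] 67.0 [ 77. 110.  61.]
T panel_c 0.55 [399.2 223.1] 408 w [ 473.5201 -294.0971] rect [ 473.3 -292.9] [75.  50.1] 43.3 [160. 153. 129.]
T panel_c 0.55 [361.5 215.1] 418 w [ 509.9406 -165.4626] rect [ 509.6 -166. ] [49.3 80.1] 43.4 [ 92.  53. 117.]
T lock_grip 0.63 [217.3 196. ] 187 w [572.9577 250.1848] rect [572.  248.1] [61.8 31.9] 70.5 [104.  80.  81.]
T clamp_grip 0.58 [468.6 169.4] 653 w [ 617.2503 -452.5073] rect [ 620.3 -450.4] [93.6 71.9] 89.0 [51. 57. 88.]
T clamp_grip 0.26 [403.7 226.3] 429 w [ 470.709  -268.9466] rect [ 470.2 -268.9] [74.  47.7] 43.0 [160. 152. 128.]
T bar 0.62 [284.6 204.9] 44 w [532.5924  59.453 ] rect [533.2  58.6] [12.8 27.8] 25.6 [41. 40. 40.]
T bar 0.48 [403.4 224.3] 419 w [ 474.3827 -274.0541] rect [ 473.8 -274.1] [73.  49.1] 39.4 [160. 152. 128.]
T bed 0.82 [274.1 211.6] 5996 w [517.4044  92.9066] rect [518.4  91.9] [250.9 252.5] 44.5 [147. 148. 147.]

[... 827 characters left out ...]
431] rect [519.9  93.5] [52.2 45.7] 22.4 [138.  89.  58.]
S bar 0.56 [359.1 218.6] 68 w [531.5887  59.2845] rect [526.   75.8] [23.7 72.1] 22.4 [85. 85. 83.]
S bar 0.33 [374.8 226.5] 3666 w [558.6634 105.3959] rect [555.2 104. ] [248.5 244.8] 22.3 [172. 170. 167.]
S bed 0.93 [373.9 228.4] 3561 w [524.179   95.6035] rect [517.1  92.4] [249.2 247.7] 13.2 [173. 171. 168.]
S bed 0.32 [266.5 198.1] 254 w [ 524.4474 -261.5369] rect [ 524.  -261.7] [89.6 50.3] 39.9 [197. 187. 158.]
S wheel 0.96 [370.5 229.2] 3523 w [522.9635  96.4611] rect [517.4  94. ] [248.8 248.2] 30.6 [173. 171. 168.]
S wheel 0.66 [248.8 167.1] 358 w [ 386.1557 -413.8536] rect [ 384.2 -414.2] [ 78.4 116.8] 76.8 [142. 101.  72.]
```

View pics/crop1.png

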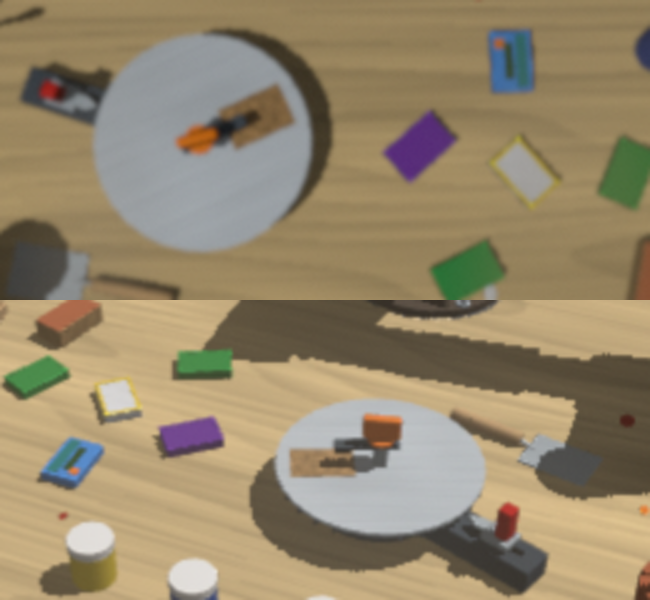

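The crop confirms it: the white panel with the yellow border is at crop (524,170), which is top (404,222). The open bar lies over the inner end of the cork, and the red grip sits on the side of the wheel away from the panel. The network masks jitter, so I refine with colour segmentation.

```bash
cat >> h.py <<'E'
def seg(P,box,f,z,name):
    x0,y0,x1,y1=box; k=4
    c=cv2.resize(P["color"][y0:y1,x0:x1],None,fx=k,fy=k,interpolation=cv2.INTER_CUBIC)
    h=cv2.cvtColor(c,cv2.COLOR_RGB2HSV).astype(int);m=f(h[...,0],h[...,1],h[...,2]).astype(np.uint8)
    n,l,s,_=cv2.connectedComponentsWithStats(m)
    if n<2: print(name,"none");return
    i=1+s[1:,4].argmax();q=np.argwhere(l==i)[:,::-1]
    px=(q+.5)/k-.5+[x0,y0]
    w=np.array([atz(P,p,z)[:2] for p in px])*1000
    rc=cv2.minAreaRect(w.astype(np.float32));e,v=np.linalg.eigh(np.cov(w.T))
    print(name,"px",px.mean(0),px.min(0),px.max(0),"w",w.mean(0),"rect",np.round(rc[0],1),np.round(rc[1],1),round(rc[2],1),"pca",round(np.degrees(np.arctan2(v[1,1],v[0,1])),1),np.sqrt(12*e))
    return px,w
panelf=lambda h,s,v:(v>130)&((s<70)|((h>20)&(h<33)&(s>140)))
E
python3 - <<'E'
from h import *
np.set_printoptions(precision=1,suppress=True)
T=ctrl.snapshot("top");S=ctrl.snapshot("scene")
white=lambda h,s,v:(v>120)&(s<75)
org=lambda h,s,v:(h>4)&(h<18)&(s>170)&(v>100)
red=lambda h,s,v:((h<6)|(h>172))&(s>140)&(v>70)
cork=lambda h,s,v:(h>8)&(h<22)&(s>60)&(s<170)&(v<190)
dark=lambda h,s,v:(v<70)
seg(T,(385,202,425,242),white,.014,"T white");seg(S,(250,185,285,215),white,.014,"S white")
seg(T,(255,190,330,225),org,.115,"T wing");seg(S,(360,200,390,225),org,.109,"S wing")
seg(T,(200,175,240,205),red,.085,"T lock");seg(S,(410,235,435,265),red,.068,"S lock")
seg(T,(285,185,318,220),cork,.055,"T cork")
seg(S,(333,215,368,235),cork,.055,"S cork")
seg(T,(195,175,245,210),dark,.04,"T base")
c=lambda P,x,y:cv2.cvtColor(P["color"],cv2.COLOR_RGB2HSV)[y,x]
a=cv2.resize(T["color"][165:250,195:330,::-1],None,fx=5,fy=5,interpolation=cv2.INTER_CUBIC)
cv2.imwrite("pics/crop2.png",a)
E
```

```text
T white px [404.4 223.6] [393.4 212.1] [415.4 234.9] w [ 476.1 -294.2] rect [ 476.  -294.1] [66.2 40.1] 40.0 pca -140.4 [38.8 64.4]
S white px [266.5 198. ] [259.4 191.6] [273.6 204.1] w [ 471.5 -296.3] rect [ 470.8 -296.6] [65.9 39.8] 40.0 pca -140.6 [38.9 64.6]
T wing px [274.3 210.2] [266.4 205.9] [281.4 214.9] w [518.2  89.3] rect [517.8  90.5] [41.2 24.8] 88.8 pca 105.5 [20.5 35.2]
S wing px [372.6 207.5] [366.1 206.4] [378.9 208.9] w [502.3  87.4] rect [502.5  87. ] [ 8.  38.3] 14.6 pca 103.5 [ 7.5 38.6]
T lock px [214.4 190.7] [210.6 187.1] [218.6 193.6] w [579.3 262.2] rect [579.7 261.9] [21.6 17.9] 75.4 pca 71.4 [15.7 20.3]
S lock px [422.7 247.8] [418.9 241.1] [426.4 254.9] w [573.  261.9] rect [574.2 261.2] [58.5 18.7] 7.2 pca -172.1 [16.  54.8]
T cork px [298.4 200.9] [284.6 189.1] [311.6 213.4] w [548.1  25.1] rect [547.4  28.1] [49.1 76. ] 23.9 pca 119.3 [49.7 70.9]
S cork px [348.2 224.8] [335.6 219.1] [361.6 229.9] w [544.2  26.4] rect [542.6  26.9] [50.2 77.4] 24.2 pca 110.8 [48.3 75.5]
T base px [221.  188.3] [204.4 181.6] [237.1 195.9] w [591.7 254.7] rect [590.8 255.5] [42.3 97.2] 0.1 pca 88.6 [34.4 98.9]
```

View pics/crop2.png

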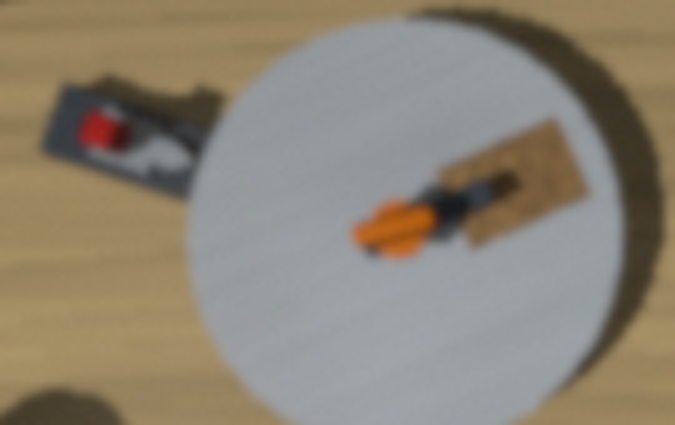

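```bash
cat >> h.py <<'E'
import json,os
def plan(target,n,cur=None,save_=True,dec=3):
    """print n calls' (shift,turn) values from commanded pose to target [x,y,z,yaw]; stores the commanded pose"""
    if cur is None: cur=json.load(open("cmd.json"))
    cur=np.array(cur,float);target=np.array(target,float)
    target[3]=cur[3]+(target[3]-cur[3]+180)%360-180
    for i in range(n):
        g=cur+(target-cur)/(n-i);c,s=np.cos(np.radians(cur[3])),np.sin(np.radians(cur[3]))
        Rm=np.array([[c,s,0],[s,-c,0],[0,0,-1]])
        v=np.round(np.r_[Rm.T@(g[:3]-cur[:3])/.2,-(g[3]-cur[3])/360],dec)
        cur=np.r_[cur[:3]+Rm@v[:3]*.2,cur[3]-v[3]*360]
        print("CALL",list(map(float,v)),"->",np.round(cur,4))
    if save_: json.dump(list(cur),open("cmd.json","w"))
E
python3 - <<'E'
from h import *
plan([.5772,.2628,.15,-109.1],3,cur=[.179,.651,.227,-15.344])
E
```

```text
CALL [0.811, 0.448, 0.128, 0.087] -> [  0.3117   0.5217   0.2014 -46.664 ]
CALL [0.926, -0.039, 0.128, 0.087] -> [  0.4445   0.3923   0.1758 -77.984 ]
CALL [0.772, -0.514, 0.129, 0.086] -> [   0.5772    0.2627    0.15   -108.944 ]
```

carry_out(
  deltas=[
    [[0.811,0.448,0.128,0.087,1],[0.811,0.448,0.128,0.087,1],[0.811,0.448,0.128,0.087,1],[0.811,0.448,0.128,0.087,1],[0.811,0.448,0.128,0.087,1]],
  ],
)

```text
clock: 2.0
tool_pos: [0.3137, 0.5181, 0.2006]
orientation: [179.9, -0.0, -47.1]
force: [-0.4, 0.9, 0.2]
opening: 0.0878
gripper_force: 0.0
```

carry_out(
  deltas=[
    [[0.926,-0.039,0.128,0.087,1],[0.926,-0.039,0.128,0.087,1],[0.926,-0.039,0.128,0.087,1],[0.926,-0.039,0.128,0.087,1],[0.926,-0.039,0.128,0.087,1]],
  ],
)

```text
clock: 2.5
tool_pos: [0.4461, 0.3893, 0.1746]
orientation: [179.9, -0.1, -78.3]
force: [-0.3, 0.6, -0.8]
opening: 0.0878
gripper_force: 0.0
```

carry_out(
  deltas=[
    [[0.772,-0.514,0.129,0.086,1],[0.772,-0.514,0.129,0.086,1],[0.772,-0.514,0.129,0.086,1],[0.772,-0.514,0.129,0.086,1],[0.772,-0.514,0.129,0.086,1]],
  ],
)

```text
clock: 3.0
tool_pos: [0.5788, 0.2601, 0.1484]
orientation: [180.0, -0.1, -109.2]
force: [-0.9, 0.4, -0.3]
opening: 0.0878
gripper_force: 0.0
```

```bash
python3 - <<'E'
from h import *
np.set_printoptions(precision=1,suppress=True)
o=ctrl.get_obs();print(o["tool_pos"]*1000,o["orientation"],o["joint_pos"])
S=ctrl.snapshot("scene");T=ctrl.snapshot("top")
red=lambda h,s,v:((h<6)|(h>172))&(s>140)&(v>70)
seg(S,(410,225,440,265),red,.068,"S lock")
cv2.imwrite("pics/c3.png",np.hstack([cv2.resize(P["color"][y:y+100,x:x+100,::-1],None,fx=4,fy=4,interpolation=cv2.INTER_CUBIC) for P,x,y in((S,370,180),(T,170,150))]))
E
```

```text
[578.8 260.1 148.4] [ 180.    -0.1 -109.2] [ 41.8  20.1 -10.6   0.  -59.3 -61.1]
S lock px [422.4 248.1] [418.4 241.6] [426.6 254.9] w [574.7 261.6] rect [575.2 261.3] [57.1 18.8] 7.0 pca -173.9 [16.7 53.1]
```

View pics/c3.png

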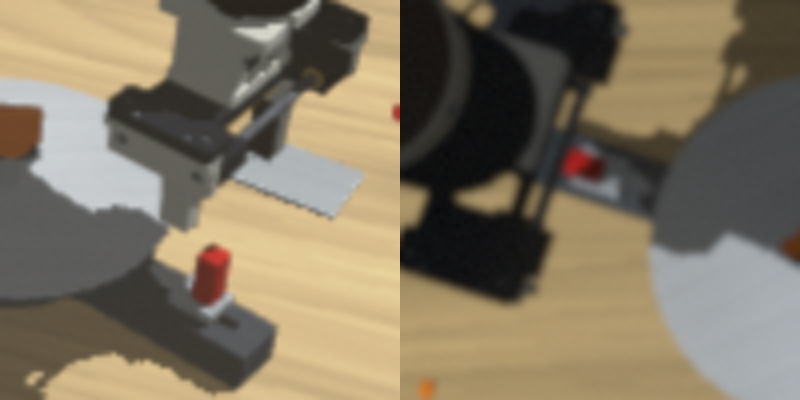

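The view from near shows the red grip (scene 422,248) right beneath the open fingers, with the slide pointing at the wheel. I go down, grip across it and push it in.

```bash
python3 - <<'E'
from h import *
o=ctrl.get_obs();print(o["tool_pos"]*1000,o["orientation"])
plan([.577,.262,.057,-109.1],1,cur=[*o["tool_pos"],o["orientation"][2]])
E
```

```text
[577.11585034 262.56398224 149.23375787] [ 1.79985285e+02 -1.56884861e-02 -1.08937003e+02]
CALL [0.003, -0.0, 0.461, 0.0] -> [ 5.76900e-01  2.62000e-01  5.70000e-02 -1.08937e+02]
```

carry_out(
  deltas=[
    [[0,0,0.46,0,1],[0,0,0.46,0,1],[0,0,0.46,0,1],[0,0,0.46,0,-1],[0,0,0.46,0,-1]],
  ],
)

```text
clock: 3.6
tool_pos: [0.578, 0.2645, 0.0603]
orientation: [-179.9, 0.2, -108.8]
force: [-1.1, -0.8, 0.6]
opening: 0.077
gripper_force: 0.0
```

carry_out(
  deltas=[
    [[0,0,0,0,-1],[0,0,0,0,-1],[0,0,0,0,-1],[0,0,0,0,-1],[0,0,0,0,-1]],
  ],
)

```text
clock: 4.1
tool_pos: [0.5769, 0.2625, 0.0578]
orientation: [-180.0, 0.0, -109.0]
force: [0.1, 0.1, 0.7]
opening: 0.0373
gripper_force: 0.0
```

carry_out(
  deltas=[
    [[0,0,0,0,-1],[0,0,0,0,-1],[0,0,0,0,-1],[0,0,0,0,-1],[0,0,0,0,-1]],
  ],
)

```text
clock: 4.6
tool_pos: [0.5793, 0.2621, 0.0577]
orientation: [-179.8, 0.1, -109.0]
force: [11.1, -4.4, -5.2]
opening: 0.0199
gripper_force: 29.9
```

carry_out(
  deltas=[
    [[0.03,0,0,0,-1],[0.06,0,0,0,-1],[0.09,0,0,0,-1],[0.12,0,0,0,-1],[0.135,0,0,0,-1]],
  ],
)

```text
clock: 5.1
tool_pos: [0.5707, 0.2376, 0.0578]
orientation: [-179.8, 0.2, -109.0]
force: [10.8, 5.8, -7.5]
opening: 0.02
gripper_force: 30.0
```

carry_out(
  deltas=[
    [[0.007,0,0,0,-1],[0.007,0,0,0,-1],[0.007,0,0,0,-1],[0.007,0,0,0,-1]],
  ],
)

```text
clock: 5.5
tool_pos: [0.5707, 0.2377, 0.0578]
orientation: [-179.8, 0.3, -108.9]
force: [11.6, 3.4, -8.6]
opening: 0.0194
gripper_force: 30.0
```

```bash
python3 - <<'E'
from h import *
np.set_printoptions(precision=1,suppress=True)
o=ctrl.get_obs();print(o["tool_pos"]*1000,o["orientation"],o["force"],o["opening"],o["gripper_force"])
S=ctrl.snapshot("scene")
red=lambda h,s,v:((h<6)|(h>172))&(s>140)&(v>70)
seg(S,(400,225,440,265),red,.08,"S lock")
E
```

```text
[570.7 237.7  57.8] [-179.8    0.3 -108.9] [11.6  3.4 -8.6] 0.019422450619948864 29.968627095222473
S lock px [417.2 245.2] [416.1 241.6] [418.4 249.6] w [581.9 247.1] rect [583.7 247.5] [34.   4.1] 7.2 pca -172.9 [ 3.7 33.5]
```

carry_out(
  deltas=[
    [[0.02,0,0,0,-1],[0.02,0,0,0,-1],[0.02,0,0,0,-1],[0.02,0,0,0,-1],[0.02,0,0,0,-1]],
  ],
)

```text
clock: 6.05
tool_pos: [0.5707, 0.2372, 0.058]
orientation: [-179.7, 0.6, -108.9]
force: [12.1, 14.7, -14.3]
opening: 0.02
gripper_force: 30.0
```

carry_out(
  deltas=[
    [[0,0,0,0,0.5],[0,0,0,0,0.5],[0,0,0,0,0.5],[-0.02,0,-0.2,0,0.5],[-0.02,0,-0.45,0,0.5]],
  ],
)

```text
clock: 6.55
tool_pos: [0.5659, 0.2345, 0.1461]
orientation: [179.8, -0.3, -109.0]
force: [1.9, 1.6, 0.7]
opening: 0.054
gripper_force: 0.0
```

carry_out(
  deltas=[
    [[-1,0,-0.25,0,0.7],[-1,0,-0.25,0,0.7],[-1,0,-0.25,0,0.7],[-1,0,-0.25,0,0.7],[-1,0,-0.25,0,0.7]],
  ],
)

```text
clock: 7.05
tool_pos: [0.6335, 0.4293, 0.1976]
orientation: [-179.9, 0.1, -108.8]
force: [0.5, -0.3, -1.5]
opening: 0.0746
gripper_force: 0.0
```

```bash
cat > meas.py <<'E'
from h import *
import time
np.set_printoptions(precision=1,suppress=True)
T=ctrl.snapshot("top");S=ctrl.snapshot("scene")
org=lambda h,s,v:(h>4)&(h<18)&(s>170)&(v>100)
red=lambda h,s,v:((h<6)|(h>172))&(s>140)&(v>70)
cork=lambda h,s,v:(h>8)&(h<22)&(s>60)&(s<170)&(v<190)
met=lambda h,s,v:(s<40)&(v>90)
seg(S,(360,200,390,225),org,.109,"S wing");seg(T,(255,190,330,225),org,.115,"T wing")
seg(S,(405,230,440,265),red,.068,"S lock");seg(T,(200,175,240,215),red,.085,"T lock")
seg(T,(285,185,318,220),cork,.055,"T cork");seg(S,(333,215,368,235),cork,.055,"S cork")
white=lambda h,s,v:(v>120)&(s<75)
seg(T,(385,202,425,242),white,.014,"T white");seg(S,(250,185,285,215),white,.014,"S white")
o=ctrl.get_obs();print(o["clock"],o["tool_pos"]*1000,o["orientation"])
cv2.imwrite("pics/m%d.png"%(o["clock"]*100),np.hstack([cv2.resize(P["color"][y:y+100,x:x+130,::-1],(520,400),interpolation=cv2.INTER_CUBIC)[:,:400*1] for P,x,y in((S,330,180),(T,225,165))]))
E
python3 meas.py; ls pics
```

```text
S wing none
T wing none
S lock px [414.5 244.6] [410.9 238.1] [417.9 250.9] w [568.8 237.2] rect [568.1 236.9] [55.2 16.6] 9.0 pca -172.4 [15.1 50.3]
T lock px [222.8 194.8] [221.4 193.9] [223.9 195.6] w [567.1 238.3] rect [567.6 238.3] [7.3 4.5] 77.5 pca 69.6 [4.7 6. ]
T cork px [298.5 201.4] [284.6 189.6] [311.4 213.6] w [546.7  24.5] rect [546.1  27.2] [49.2 75.4] 22.4 pca 118.4 [49.7 70.1]
S cork px [348.1 224.4] [335.9 218.9] [361.1 229.4] w [542.6  25.7] rect [540.9  25.8] [49.6 76. ] 22.4 pca 108.9 [48.4 74.9]
T white px [404.4 223.6] [393.4 212.1] [415.4 234.9] w [ 476.1 -294.2] rect [ 476.1 -294.1] [66.1 40.1] 40.0 pca -140.2 [38.8 64.5]
S white px [266.6 198. ] [259.4 191.6] [273.9 204.4] w [ 471.7 -296.1] rect [ 471.4 -296.7] [66.4 40.7] 40.9 pca -140.9 [39.3 65.2]
7.15 [632.2 425.9 196.4] [ 180.    -0.1 -108.9]
c3.png
crop1.png
crop2.png
m715.png
scene0.png
top0.png
```

```bash
python3 - <<'E'
from h import *
o=ctrl.get_obs();print(o["tool_pos"]*1000)
plan([.4669,-.3019,.15,-140.2],4,cur=[*o["tool_pos"],o["orientation"][2]])
plan([.4669,-.3019,.003,-140.2],1)
T=ctrl.snapshot("top")
E
```

```text
[632.17822384 425.88784499 196.40462318]
CALL [0.928, -0.099, 0.058, 0.022] -> [   0.5909    0.2439    0.1848 -116.7982]
CALL [0.905, -0.226, 0.058, 0.022] -> [ 5.496000e-01  6.190000e-02  1.732000e-01 -1.247182e+02]
CALL [0.865, -0.348, 0.058, 0.022] -> [ 5.083000e-01 -1.199000e-01  1.616000e-01 -1.326382e+02]
CALL [0.81, -0.464, 0.058, 0.021] -> [   0.4668   -0.3019    0.15   -140.1982]
CALL [-0.0, -0.0, 0.735, 0.0] -> [ 4.668000e-01 -3.019000e-01  3.000000e-03 -1.401982e+02]
```

carry_out(
  deltas=[
    [[0.928,-0.099,0.058,0.022,0.7],[0.928,-0.099,0.058,0.022,0.7],[0.928,-0.099,0.058,0.022,0.7],[0.928,-0.099,0.058,0.022,0.7],[0.928,-0.099,0.058,0.022,0.7]],
  ],
)

```text
clock: 7.7
tool_pos: [0.5886, 0.2368, 0.1865]
orientation: [179.9, -0.1, -117.1]
force: [1.4, 0.6, -0.3]
opening: 0.0747
gripper_force: 0.0
```

carry_out(
  deltas=[
    [[0.905,-0.226,0.058,0.022,0.7],[0.905,-0.226,0.058,0.022,0.7],[0.905,-0.226,0.058,0.022,0.7],[0.905,-0.226,0.058,0.022,0.7],[0.905,-0.226,0.058,0.022,0.7]],
  ],
)

```text
clock: 8.2
tool_pos: [0.5467, 0.0563, 0.1744]
orientation: [180.0, -0.1, -125.0]
force: [-0.1, 0.5, 0.4]
opening: 0.0746
gripper_force: 0.0
```

carry_out(
  deltas=[
    [[0.865,-0.348,0.058,0.022,0.7],[0.865,-0.348,0.058,0.022,0.7],[0.865,-0.348,0.058,0.022,0.7],[0.865,-0.348,0.058,0.022,0.7],[0.865,-0.348,0.058,0.022,0.7]],
  ],
)

```text
clock: 8.7
tool_pos: [0.5055, -0.1243, 0.1625]
orientation: [180.0, -0.1, -133.0]
force: [-0.8, 1.4, -0.7]
opening: 0.0745
gripper_force: 0.0
```

carry_out(
  deltas=[
    [[0.81,-0.464,0.058,0.021,0.7],[0.81,-0.464,0.058,0.021,0.7],[0.81,-0.464,0.058,0.021,0.7],[0.81,-0.464,0.058,0.021,0.7],[0.81,-0.464,0.058,0.021,0.7]],
  ],
)

```text
clock: 9.2
tool_pos: [0.4644, -0.3057, 0.1506]
orientation: [180.0, -0.1, -140.5]
force: [-0.8, 0.1, -0.9]
opening: 0.0748
gripper_force: 0.0
```

```bash
python3 meas.py; python3 - <<'E'
from h import *
o=ctrl.get_obs();print(o["tool_pos"]*1000,o["orientation"])
plan([.4669,-.3019,.003,-140.2],1,cur=[*o["tool_pos"],o["orientation"][2]])
E
```

```text
S wing px [372.7 207.6] [366.1 206.4] [378.9 208.9] w [502.4  87.5] rect [502.7  87. ] [ 7.5 38.4] 13.9 pca 102.4 [ 6.9 38.3]
T wing px [274.4 210.2] [266.4 206.1] [281.6 214.9] w [518.2  89.2] rect [517.4  90.2] [41.9 24.1] 88.8 pca 104.9 [20.1 35.8]
S lock px [415.7 242.6] [412.1 237.1] [418.6 249.9] w [559.3 238.3] rect [563.3 238.2] [55.1 18.5] 14.4 pca -164.2 [14.2 51.6]
T lock px [223.  193.5] [218.9 190.1] [227.6 196.4] w [570.7 237.7] rect [569.7 237.6] [24.1 17.4] 64.2 pca 75.6 [15.  22.5]
T cork px [298.5 201.4] [284.6 189.6] [311.9 213.6] w [546.6  24.5] rect [545.9  27.8] [49.  76.3] 22.5 pca 117.7 [49.9 70.9]
S cork px [348.1 224.4] [335.9 218.9] [361.4 229.4] w [542.5  25.7] rect [540.8  26.2] [49.6 76.8] 22.4 pca 109.5 [48.6 75.5]
T white px [417.4 210. ] [412.9 201.6] [421.9 218.9] w [ 516.6 -336. ] rect [ 516.7 -336.3] [16.9 57.1] 72.7 pca 161.7 [16.2 53.5]
S white px [266.1 199.2] [259.4 193.1] [273.9 204.1] w [ 478.2 -294.3] rect [ 470.9 -296.4] [65.8 40.3] 39.8 pca 59.5 [33.8 59. ]
9.3 [ 465.5 -303.2  150.9] [ 180.    -0.  -140.4]
[ 465.45595966 -303.18832513  150.94257136] [ 1.79972815e+02 -1.24432203e-02 -1.40401974e+02]
CALL [-0.01, 0.0, 0.74, -0.001] -> [ 4.67000e-01 -3.01900e-01  2.90000e-03 -1.40042e+02]
```

carry_out(
  deltas=[
    [[0,0,0.25,0,0.7],[0,0,0.45,0,0.7],[0,0,0.6,0,0.7],[0,0,0.7,0,0.7],[0,0,0.733,0,0.7]],
  ],
)

```text
clock: 9.8
tool_pos: [0.4653, -0.301, 0.0027]
orientation: [179.8, -0.1, -140.2]
force: [-0.7, 0.6, 0.8]
opening: 0.0745
gripper_force: 0.0
```

carry_out(
  deltas=[
    [[0,0,0,0,0.7],[0,0,0,0,0.7],[0,0,0,0,-1],[0,0,0,0,-1],[0,0,0,0,-1]],
  ],
)

```text
clock: 10.3
tool_pos: [0.4667, -0.3028, 0.0054]
orientation: [-179.9, 0.1, -140.3]
force: [0.7, -0.4, -1.1]
opening: 0.0554
gripper_force: 0.0
```

carry_out(
  deltas=[
    [[0,0,0,0,-1],[0,0,0,0,-1],[0,0,0,0,-1],[0,0,0,0,-1],[0,0,0,0,-1]],
  ],
)

```text
clock: 10.8
tool_pos: [0.4665, -0.3028, 0.0051]
orientation: [-180.0, 0.0, -140.3]
force: [-0.6, 1.6, 6.4]
opening: 0.0495
gripper_force: 30.0
```

```bash
python3 - <<'E'
from h import *
plan([.4668,-.3019,.13,-140.2],1,cur=[.4668,-.3019,.0034,-140.2])
plan([.5683,-.0286,.13,-67.6],2)
E
```

```text
CALL [0.0, 0.0, -0.633, -0.0] -> [ 4.668e-01 -3.019e-01  1.300e-01 -1.402e+02]
CALL [-0.632, 0.363, 0.0, -0.101] -> [   0.5174   -0.1652    0.13   -103.84  ]
CALL [-0.724, -0.084, 0.0, -0.101] -> [ 5.684e-01 -2.860e-02  1.300e-01 -6.748e+01]
```

carry_out(
  deltas=[
    [[0,0,-0.1,0,-1],[0,0,-0.25,0,-1],[0,0,-0.4,0,-1],[0,0,-0.55,0,-1],[0,0,-0.633,0,-1]],
  ],
)

```text
clock: 11.3
tool_pos: [0.4671, -0.3031, 0.1337]
orientation: [-179.9, 0.1, -140.3]
force: [0.8, -1.1, -0.6]
opening: 0.0496
gripper_force: 30.0
```

carry_out(
  deltas=[
    [[-0.126,0.073,0,-0.0202,-1],[-0.253,0.145,0,-0.0404,-1],[-0.379,0.218,0,-0.0606,-1],[-0.506,0.29,0,-0.0808,-1],[-0.632,0.363,0,-0.101,-1]],
  ],
)

```text
clock: 11.8
tool_pos: [0.5172, -0.165, 0.131]
orientation: [180.0, 0.0, -103.6]
force: [-0.3, -0.3, -0.4]
opening: 0.0496
gripper_force: 30.0
```

carry_out(
  deltas=[
    [[-0.145,-0.017,0,-0.0202,-1],[-0.29,-0.034,0,-0.0404,-1],[-0.434,-0.05,0,-0.0606,-1],[-0.579,-0.067,0,-0.0808,-1],[-0.724,-0.084,0,-0.101,-1]],
  ],
)

```text
clock: 12.3
tool_pos: [0.5683, -0.0285, 0.131]
orientation: [180.0, 0.0, -67.3]
force: [-0.1, 0.2, -0.9]
opening: 0.0494
gripper_force: 30.0
```

carry_out(
  deltas=[
    [[0,0,0,0,-1],[0,0,0,0,-1]],
  ],
)

```text
clock: 12.5
tool_pos: [0.568, -0.029, 0.1307]
orientation: [179.9, 0.0, -67.5]
force: [-0.1, 0.4, -0.8]
opening: 0.0498
gripper_force: 30.0
```

```bash
python3 - <<'E'
from h import *
np.set_printoptions(precision=2,suppress=True)
o=ctrl.get_obs();print(o["tool_pos"]*1000,o["orientation"],o["force"],o["opening"],o["gripper_force"])
S=ctrl.snapshot("scene");T=ctrl.snapshot("top")
white=lambda h,s,v:(v>120)&(s<75)
cv2.imwrite("pics/c4.png",np.hstack([cv2.resize(P["color"][y:y+100,x:x+100,::-1],None,fx=4,fy=4,interpolation=cv2.INTER_CUBIC) for P,x,y in((S,290,160),(T,260,150))]))
E
```

```text
[567.98 -29.03 130.73] [179.95   0.01 -67.53] [-0.08  0.43 -0.78] 0.04984707168434925 29.971801042556763
```

View pics/c4.png

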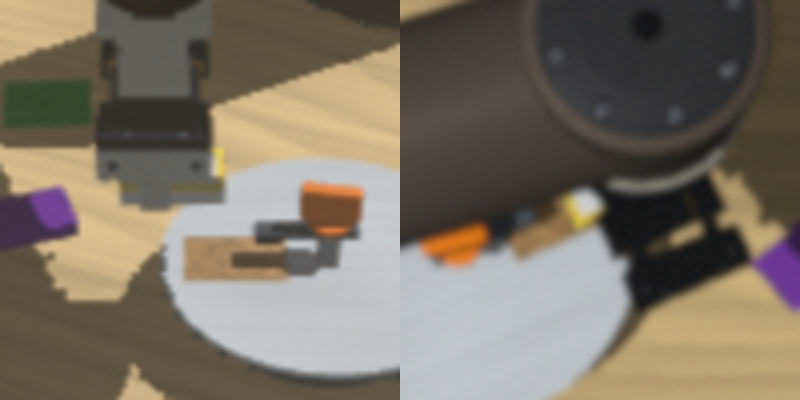

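The panel is held level at scene (215,170 in the crop), square to the cork, with the bar raised. I go down outside the bar, then slide in beneath it.

carry_out(
  deltas=[
    [[0,-0.004,0.1,0,-1],[0,-0.004,0.2,0,-1],[0,-0.004,0.28,0,-1],[0,-0.004,0.338,0,-1],[0,-0.004,0.338,0,-1]],
  ],
)

```text
clock: 13.1
tool_pos: [0.5676, -0.0302, 0.0621]
orientation: [179.8, 0.0, -67.6]
force: [-0.7, 0.1, -0.9]
opening: 0.0498
gripper_force: 30.0
```

carry_out(
  deltas=[
    [[0,0,0,0,-1],[0,0,0,0,-1]],
  ],
)

```text
clock: 13.3
tool_pos: [0.5696, -0.0294, 0.0645]
orientation: [-179.9, -0.0, -67.6]
force: [0.4, -0.3, -0.3]
opening: 0.0497
gripper_force: 30.0
```

carry_out(
  deltas=[
    [[-0.05,0,0.005,0,-1],[-0.1,0,0.005,0,-1],[-0.15,0,0.005,0,-1],[-0.2,0,0.005,0,-1],[-0.243,0,0.005,0,-1]],
  ],
)

```text
clock: 13.8
tool_pos: [0.55, 0.0168, 0.0627]
orientation: [-180.0, 0.0, -67.5]
force: [0.7, 0.1, 0.2]
opening: 0.0496
gripper_force: 30.0
```

carry_out(
  deltas=[
    [[0,0,0,0,-1],[0,0,0,0,-1],[0,0,0,0,-1]],
  ],
)

```text
clock: 14.1
tool_pos: [0.5505, 0.0156, 0.0626]
orientation: [180.0, -0.0, -67.5]
force: [1.0, -1.0, -0.4]
opening: 0.0496
gripper_force: 30.0
```

```bash
python3 - <<'E'
from h import *
np.set_printoptions(precision=2,suppress=True)
o=ctrl.get_obs();print(o["tool_pos"]*1000,o["orientation"],o["force"],o["opening"],o["gripper_force"])
S=ctrl.snapshot("scene")
cv2.imwrite("pics/c5.png",cv2.resize(S["color"][170:260,310:430,::-1],None,fx=6,fy=6,interpolation=cv2.INTER_CUBIC))
E
```

```text
[550.45  15.58  62.56] [180.    -0.   -67.54] [ 0.99 -1.04 -0.43] 0.049598584190797886 29.971961081027985
```

View pics/c5.png

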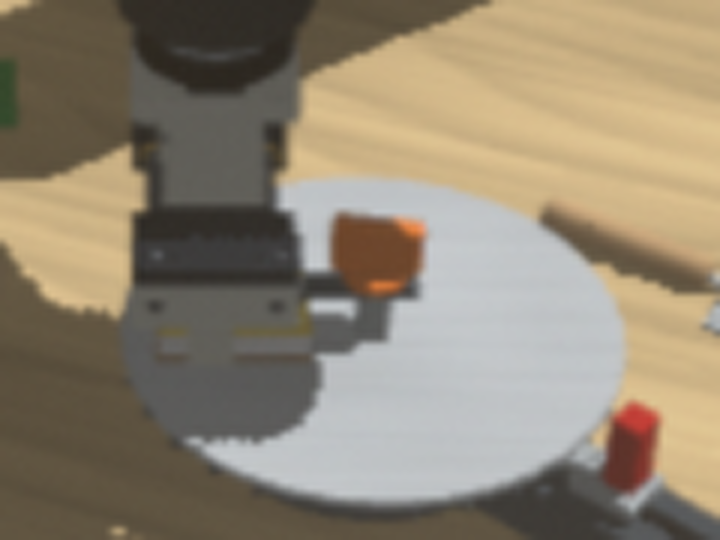

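The panel sits under the bar over the cork (crop 240,340), with the lock still in. I lower it and let go.

carry_out(
  deltas=[
    [[0,0,0.005,0,-1],[0,0,0.01,0,-1],[0,0,0.014,0,-1],[0,0,0.014,0,-1],[0,0,0.014,0,-1]],
  ],
)

```text
clock: 14.65
tool_pos: [0.5506, 0.0155, 0.06]
orientation: [-180.0, -0.0, -67.5]
force: [-0.2, -2.5, 3.7]
opening: 0.0494
gripper_force: 30.0
```

carry_out(
  deltas=[
    [[0,0,0,0,0.5],[0,0,0,0,0.5],[0,0,0,0,0.5],[0,0,0,0,0.5],[0,0,0,0,0.5]],
  ],
)

```text
clock: 15.15
tool_pos: [0.5503, 0.0157, 0.0597]
orientation: [180.0, 0.0, -67.5]
force: [-0.6, 0.4, -0.2]
opening: 0.0653
gripper_force: 0.0
```

carry_out(
  deltas=[
    [[0,0,-0.1,0,0.5],[0,0,-0.3,0,0.5],[0,0,-0.5,0,0.5],[0.6,0,-0.6,0,0.5],[0.9,0,-0.6,0,0.5]],
  ],
)

```text
clock: 15.65
tool_pos: [0.5898, -0.0756, 0.1753]
orientation: [-179.7, -0.1, -67.3]
force: [1.0, 0.5, -0.2]
opening: 0.0658
gripper_force: 0.0
```

carry_out(
  deltas=[
    [[0.3,0,0,0,0.5],[0.3,0,0,0,0.5],[0.3,0,0,0,0.5]],
  ],
)

```text
clock: 15.95
tool_pos: [0.6112, -0.1333, 0.1717]
orientation: [179.9, 0.0, -67.7]
force: [-0.1, 0.3, 0.4]
opening: 0.0655
gripper_force: 0.0
```

```bash
cat >> meas.py <<'E'
white=lambda h,s,v:(v>150)&(s<75)
yw=lambda h,s,v:(h>20)&(h<34)&(s>140)&(v>120)
bm=lambda h,s,v:((h>20)&(h<34)&(s>110)&(v>100))
for n,P,b in(("T",T,(275,180,325,225)),("S",S,(325,205,375,240))):
    seg(P,b,bm,.069,n+" border")
E
python3 meas.py; ls -t pics|head -1; python3 - <<'E'
import cv2,glob
E
```

```text
S wing px [372.7 207.6] [366.1 206.4] [378.9 208.6] w [502.4  87.4] rect [502.6  87.1] [ 7.2 38.3] 13.6 pca 103.0 [ 6.6 38.4]
T wing none
S lock px [415.8 242.5] [412.1 237.1] [418.6 249.9] w [558.8 238.3] rect [563.3 238.2] [55.1 18.5] 14.4 pca -163.3 [14.2 51.1]
T lock px [223.2 193.5] [218.9 190.1] [227.9 196.4] w [570.6 237.3] rect [571.1 236.7] [26.1 17.2] 79.4 pca 75.6 [15.  23.7]
T cork px [315.7 187.8] [312.1 184.6] [317.4 193.9] w [585.6 -26.3] rect [581.4 -23.6] [15.4 27.4] 88.9 pca -161.3 [11.1 25.7]
S cork px [366.8 215.9] [366.1 214.6] [367.4 217.6] w [482.4  64.8] rect [483.4  64.8] [14.8  3.9] 19.1 pca -156.4 [ 4.2 14.9]
T white none
S white px [283.4 211.2] [282.6 209.4] [284.4 213.9] w [ 514.4 -210.7] rect [ 516.3 -209.4] [23.5  5.7] 26.7 pca -156.3 [ 5.  22.7]
16.05 [ 610.7 -131.2  172. ] [180.    0.  -67.6]
T border px [309.  196.3] [304.1 189.1] [312.6 204.1] w [559.4  -6.5] rect [559.4  -5.2] [47.1  9.2] 22.4 pca -157.1 [ 6.7 49.7]
S border px [336.5 221.5] [335.4 215.9] [338.9 225.9] w [559.1  -5.6] rect [555.9  -6.4] [47.5  9.4] 26.4 pca -157.0 [ 6.6 49.7]
m1605.png
```

```bash
python3 - <<'E'
from h import *
o=ctrl.get_obs();print(o["tool_pos"]*1000)
plan([.5184,.0923,.16,-77],2,cur=[*o["tool_pos"],o["orientation"][2]])
E
```

```text
[ 610.69007321 -131.22173155  172.00370832]
CALL [-0.605, 0.0, 0.03, 0.013] -> [ 5.64500e-01 -1.94000e-02  1.66000e-01 -7.22642e+01]
CALL [-0.602, 0.05, 0.03, 0.013] -> [  0.5183   0.0923   0.16   -76.9442]
```

carry_out(
  deltas=[
    [[-0.605,0,0.03,0.013,0.5],[-0.605,0,0.03,0.013,0.5],[-0.605,0,0.03,0.013,0.5],[-0.605,0,0.03,0.013,0.5]],
  ],
)

```text
clock: 16.45
tool_pos: [0.5634, -0.016, 0.167]
orientation: [-180.0, 0.0, -71.9]
force: [0.4, -0.1, 1.7]
opening: 0.0654
gripper_force: 0.0
```

carry_out(
  deltas=[
    [[-0.602,0.05,0.03,0.013,0.5],[-0.602,0.05,0.03,0.013,0.5],[-0.602,0.05,0.03,0.013,0.5],[-0.602,0.05,0.03,0.013,0.5],[-0.602,0.05,0.03,0.013,0.5]],
  ],
)

```text
clock: 16.95
tool_pos: [0.5184, 0.0929, 0.1608]
orientation: [-180.0, 0.0, -76.8]
force: [0.1, -0.3, 0.5]
opening: 0.0656
gripper_force: 0.0
```

carry_out(
  deltas=[
    [[0,0,0,0,0.3],[0,0,0,0,0.3]],
  ],
)

```text
clock: 17.15
tool_pos: [0.5189, 0.0914, 0.1605]
orientation: [180.0, -0.0, -77.0]
force: [-0.2, 0.3, -0.1]
opening: 0.0585
gripper_force: 0.0
```

```bash
python3 - <<'E'
from h import *
np.set_printoptions(precision=2,suppress=True)
o=ctrl.get_obs();print(o["tool_pos"]*1000,o["orientation"],o["force"])
S=ctrl.snapshot("scene")
cv2.imwrite("pics/c6.png",cv2.resize(S["color"][150:250,310:430,::-1],None,fx=6,fy=6,interpolation=cv2.INTER_CUBIC))
plan([.5184,.0923,.099,-77],1,cur=[*o["tool_pos"],o["orientation"][2]])
E
```

```text
[518.85  91.42 160.48] [180.    -0.   -76.95] [-0.19  0.28 -0.09]
CALL [-0.005, 0.001, 0.307, 0.0] -> [  0.52   0.09   0.1  -76.95]
```

View pics/c6.png

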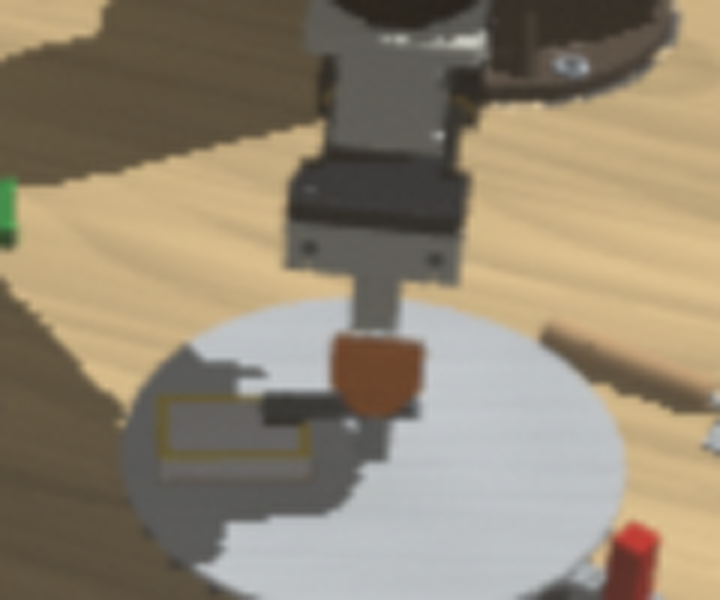

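The panel lies flat on the cork under the bar (crop 235,430), and the fingers are centred over the orange wing (377,375). I go down and grip it.

carry_out(
  deltas=[
    [[0,0,0.1,0,0.3],[0,0,0.2,0,0.3],[0,0,0.28,0,0.3],[0,0,0.305,0,0.3],[0,0,0.305,0,0.3]],
  ],
)

```text
clock: 17.7
tool_pos: [0.5185, 0.0914, 0.0989]
orientation: [179.9, -0.0, -77.0]
force: [0.3, -0.4, 0.1]
opening: 0.0569
gripper_force: 0.0
```

carry_out(
  deltas=[
    [[0,0,0,0,-1],[0,0,0,0,-1],[0,0,0,0,-1],[0,0,0,0,-1],[0,0,0,0,-1]],
  ],
)

```text
clock: 18.2
tool_pos: [0.5187, 0.0921, 0.0998]
orientation: [-180.0, 0.0, -76.9]
force: [0.2, 0.4, 0.2]
opening: 0.0222
gripper_force: 0.0
```

carry_out(
  deltas=[
    [[0,0,0,0,-1],[0,0,0,0,-1],[0,0,0,0,-1],[0,0,0,0,-1],[0,0,0,0,-1]],
  ],
)

```text
clock: 18.7
tool_pos: [0.5191, 0.0922, 0.0997]
orientation: [-179.9, 0.0, -76.9]
force: [3.1, -0.4, -1.9]
opening: 0.0125
gripper_force: 30.0
```

carry_out(
  deltas=[
    [[0,0,0,0.02,-1],[0,0,0,0.04,-1],[0,0,0,0.06,-1],[0,0,0,0.08,-1],[0,0,0,0.1,-1]],
  ],
)

```text
clock: 19.2
tool_pos: [0.5193, 0.0922, 0.0997]
orientation: [-179.9, 0.0, -113.2]
force: [4.0, -0.6, -2.0]
opening: 0.0124
gripper_force: 30.0
```

carry_out(
  deltas=[
    [[0,0,0,0.02,-1],[0,0,0,0.04,-1],[0,0,0,0.06,-1],[0,0,0,0.08,-1],[0,0,0,0.1,-1]],
  ],
)

```text
clock: 19.7
tool_pos: [0.5195, 0.0921, 0.0997]
orientation: [-180.0, 0.1, -149.2]
force: [4.2, -1.0, -3.1]
opening: 0.0128
gripper_force: 30.1
```

carry_out(
  deltas=[
    [[0,0,0,0.01,-1],[0,0,0,0.02,-1],[0,0,0,0.03,-1],[0,0,0,0.03,-1],[0,0,0,0.03,-1]],
  ],
)

```text
clock: 20.2
tool_pos: [0.5193, 0.0921, 0.0997]
orientation: [-180.0, 0.1, -159.5]
force: [4.8, -2.4, -0.2]
opening: 0.0143
gripper_force: 33.1
```

```bash
python3 - <<'E'
from h import *
np.set_printoptions(precision=2,suppress=True)
o=ctrl.get_obs();print(o["tool_pos"]*1000,o["orientation"],o["force"],o["moment"],o["opening"])
E
```

```text
[519.33  92.06  99.73] [-179.97    0.06 -159.53] [ 4.78 -2.36 -0.24] [-0.66 -2.02  0.81] 0.014302076920495897
```

carry_out(
  deltas=[
    [[0,0,0,0,-1],[0,0,0,0,0.2],[0,0,0,0,0.2],[0,0,0,0,0.2],[0,0,0,0,0.2]],
  ],
)

```text
clock: 20.7
tool_pos: [0.5181, 0.0919, 0.0992]
orientation: [180.0, -0.1, -159.7]
force: [0.7, 0.1, -0.4]
opening: 0.0409
gripper_force: 0.0
```

carry_out(
  deltas=[
    [[0,0,-0.1,0,0.2],[0,0,-0.3,0,0.2],[0,0,-0.4,0,0.2],[0,0,-0.4,0,0.2],[0,0,-0.4,0,0.2]],
  ],
)

```text
clock: 21.2
tool_pos: [0.5184, 0.0921, 0.1795]
orientation: [180.0, 0.0, -159.7]
force: [-0.1, -0.2, -0.0]
opening: 0.0526
gripper_force: 0.0
```

```bash
python3 - <<'E'
from h import *
o=ctrl.get_obs();print(o["tool_pos"]*1000,o["orientation"],o["opening"])
plan([.5708,.2375,.15,-109],2,cur=[*o["tool_pos"],o["orientation"][2]])
E
python3 meas.py
```

```text
[518.3586787   92.11850311 179.51591852] [ 1.79964186e+02  2.42670080e-02 -1.59711619e+02] 0.052604639967773474
CALL [-0.249, 0.295, 0.074, -0.07] -> [   0.5446    0.1647    0.1647 -134.5116]
CALL [-0.351, 0.162, 0.074, -0.071] -> [   0.5707    0.2375    0.1499 -108.9516]
S wing none
T wing none
S lock px [415.7 242.7] [412.1 237.1] [418.6 250.1] w [559.8 238.3] rect [563.8 238.3] [56.  18.5] 14.4 pca -164.5 [14.4 52.5]
T lock none
T cork px [315.3 188.7] [310.9 184.6] [317.4 196.9] w [583.1 -25.4] rect [577.  -21.7] [19.1 36.2] 88.9 pca -162.8 [13.1 32.7]
S cork px [350.6 224.8] [348.9 224.6] [352.4 225.1] w [541.4  33.4] rect [541.9  33.6] [ 2.4 10.6] 22.4 pca 111.8 [ 2.3 11.4]
T white none
S white none
21.3 [517.9  91.8 178.4] [ 180.    -0.1 -159.7]
T border none
S border px [360.2 224.4] [359.6 223.6] [360.6 225.1] w [544.9  64.8] rect [544.6  65.1] [7.2 2.9] 5.6 pca -166.8 [2.8 7.2]
```

Arm shadow hides the wing, so I check from beside, above the lock, before unlocking.

carry_out(
  deltas=[
    [[-0.249,0.295,0.074,-0.07,0.5],[-0.249,0.295,0.074,-0.07,0.5],[-0.249,0.295,0.074,-0.07,0.5],[-0.249,0.295,0.074,-0.07,0.5]],
  ],
)

```text
clock: 21.7
tool_pos: [0.5442, 0.1649, 0.1628]
orientation: [180.0, -0.2, -134.3]
force: [-0.1, 0.1, 0.4]
opening: 0.0653
gripper_force: 0.0
```

carry_out(
  deltas=[
    [[-0.351,0.162,0.074,-0.071,0.5],[-0.351,0.162,0.074,-0.071,0.5],[-0.351,0.162,0.074,-0.071,0.5],[-0.351,0.162,0.074,-0.071,0.5],[-0.351,0.162,0.074,-0.071,0.5]],
  ],
)

```text
clock: 22.2
tool_pos: [0.5706, 0.2366, 0.1495]
orientation: [180.0, -0.1, -109.4]
force: [-0.3, -0.3, 0.1]
opening: 0.0657
gripper_force: 0.0
```

carry_out(
  deltas=[
    [[0,0,0,0,0.5],[0,0,0,0,0.5]],
  ],
)

```text
clock: 22.4
tool_pos: [0.5709, 0.2368, 0.1502]
orientation: [-180.0, 0.0, -109.1]
force: [1.1, 0.4, -0.7]
opening: 0.0655
gripper_force: 0.0
```

```bash
python3 meas.py; python3 - <<'E'
from h import *
S=ctrl.snapshot("scene");T=ctrl.snapshot("top")
cv2.imwrite("pics/c7.png",np.hstack([cv2.resize(P["color"][y:y+100,x:x+100,::-1],None,fx=4,fy=4,interpolation=cv2.INTER_CUBIC) for P,x,y in((S,325,175),(T,235,160))]))
E
```

```text
S wing none
T wing none
S lock px [414.9 244.3] [411.1 238.1] [418.9 250.6] w [567.1 237.8] rect [567.5 237.7] [54.7 17.7] 8.0 pca -173.7 [16.2 51.4]
T lock px [222.3 193.1] [219.4 189.9] [225.6 195.9] w [571.8 239.6] rect [572. 239.] [16.6 16.7] 76.2 pca 62.8 [14.5 15.8]
T cork px [315.7 188.8] [311.9 184.6] [317.4 196.6] w [582.8 -26.5] rect [577.4 -23.2] [16.2 35.5] 88.9 pca -166.8 [11.  33.4]
S cork px [366.9 216. ] [366.4 214.6] [367.4 217.6] w [482.7  65.1] rect [483.3  65.2] [14.9  3.1] 19.2 pca -158.1 [ 3.6 15.4]
T white none
S white px [283.4 211.2] [282.6 209.4] [284.4 213.9] w [ 514.4 -210.6] rect [ 516.3 -209.4] [23.5  5.7] 26.7 pca -156.3 [ 5.1 22.3]
22.5 [571.  237.  150.2] [-180.     0.  -109.1]
T border px [303.4 190.8] [301.1 190.1] [306.1 191.9] w [575.7   9.6] rect [575.8   8.7] [ 4.6 14.8] 10.3 pca 100.3 [ 4.1 13.2]
S border px [337.9 225. ] [335.6 223.9] [340.9 225.9] w [572.9   4.3] rect [573.5   5.4] [ 9.3 15.6] 3.9 pca 106.7 [ 7.  16.6]
```

View pics/c7.png

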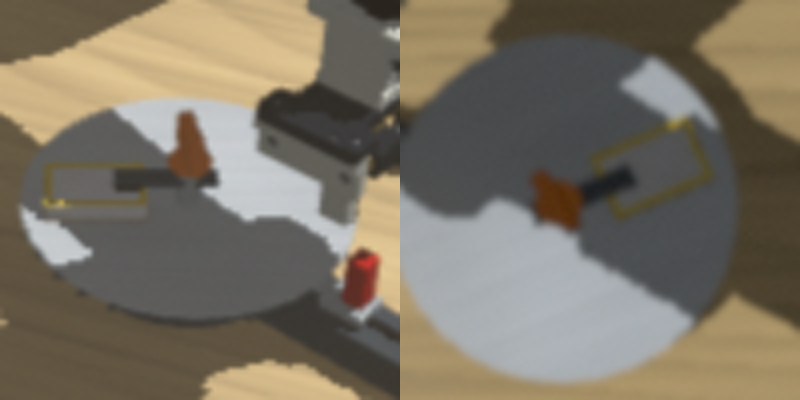

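The wing is now crosswise (crop 188,145) and the bar is down on the panel, which is square on the cork. Now I grip the lock and pull it out.

carry_out(
  deltas=[
    [[0,0,0.2,0,0.5],[0,0,0.4,0,0.5],[0,0,0.46,0,0.5],[0,0,0.46,0,0.5],[0,0,0.46,0,-1]],
  ],
)

```text
clock: 23.1
tool_pos: [0.572, 0.238, 0.0593]
orientation: [-179.9, 0.1, -108.9]
force: [0.3, 0.3, 0.0]
opening: 0.0618
gripper_force: 0.0
```

carry_out(
  deltas=[
    [[0,0,0,0,-1],[0,0,0,0,-1],[0,0,0,0,-1],[0,0,0,0,-1],[0,0,0,0,-1]],
  ],
)

```text
clock: 23.6
tool_pos: [0.571, 0.2375, 0.0582]
orientation: [-180.0, 0.0, -108.9]
force: [-0.5, -0.3, -0.4]
opening: 0.0233
gripper_force: 0.0
```

carry_out(
  deltas=[
    [[0,0,0,0,-1],[0,0,0,0,-1],[0,0,0,0,-1]],
  ],
)

```text
clock: 23.9
tool_pos: [0.571, 0.2375, 0.0581]
orientation: [-180.0, 0.0, -108.9]
force: [-1.8, 0.6, 2.7]
opening: 0.0199
gripper_force: 30.0
```

carry_out(
  deltas=[
    [[-0.03,0,0,0,-1],[-0.06,0,0,0,-1],[-0.09,0,0,0,-1],[-0.12,0,0,0,-1],[-0.135,0,0,0,-1]],
  ],
)

```text
clock: 24.4
tool_pos: [0.58, 0.2633, 0.058]
orientation: [-180.0, -0.1, -108.9]
force: [-0.7, -11.6, 10.0]
opening: 0.0197
gripper_force: 30.0
```

carry_out(
  deltas=[
    [[-0.01,0,0,0,-1],[-0.01,0,0,0,-1],[-0.01,0,0,0,-1]],
  ],
)

```text
clock: 24.7
tool_pos: [0.5801, 0.2632, 0.0579]
orientation: [180.0, -0.2, -108.9]
force: [-2.5, -8.9, 8.7]
opening: 0.0196
gripper_force: 30.0
```

carry_out(
  deltas=[
    [[0,0,0,0,0.5],[0,0,0,0,0.5],[0,0,0,0,0.5],[0,0,0,0,0.5],[0,0,-0.05,0,0.5]],
  ],
)

```text
clock: 25.2
tool_pos: [0.5796, 0.2646, 0.0667]
orientation: [179.9, -0.1, -108.9]
force: [-0.2, 0.7, -0.3]
opening: 0.054
gripper_force: 0.0
```

carry_out(
  deltas=[
    [[0,0,-0.15,0,0.5],[0,0,-0.4,0,0.5],[0,0,-0.65,0,0.5],[0,0,-0.8,0,0.5],[0,0,-0.8,0,0.5]],
  ],
)

```text
clock: 25.7
tool_pos: [0.5827, 0.2662, 0.2349]
orientation: [-179.6, 0.5, -108.9]
force: [-0.7, 0.1, 0.6]
opening: 0.0658
gripper_force: 0.0
```

carry_out(
  deltas=[
    [[0.3,0.7,0,0,0.5],[0.3,0.7,0,0,0.5],[0.3,0.7,0,0,0.5],[0.3,0.7,0,0,0.5],[0.3,0.7,0,0,0.5]],
  ],
)

```text
clock: 26.2
tool_pos: [0.4276, 0.2537, 0.2289]
orientation: [-180.0, 0.1, -108.8]
force: [1.0, 0.2, 0.7]
opening: 0.0657
gripper_force: 0.0
```

```bash
python3 meas.py; python3 - <<'E'
from h import *
S=ctrl.snapshot("scene");T=ctrl.snapshot("top")
cv2.imwrite("pics/c8.png",np.hstack([cv2.resize(P["color"][y:y+120,x:x+120,::-1],(400,400),interpolation=cv2.INTER_CUBIC) for P,x,y in((S,325,165),(T,205,150))]))
E
```

```text
S wing none
T wing none
S lock px [423.1 247.9] [419.1 241.4] [426.9 254.9] w [573.  263.2] rect [574.5 262.4] [57.9 18.7] 6.4 pca -171.8 [16.3 53.9]
T lock px [214.1 190.5] [210.1 186.9] [218.4 193.4] w [579.9 263.3] rect [580.1 262.8] [21.9 18.1] 75.4 pca 76.3 [16.1 20.8]
T cork px [315.3 188.6] [310.9 184.6] [317.4 196.9] w [583.3 -25.3] rect [577.1 -21.6] [19.1 36.2] 88.8 pca -162.2 [13.3 32.4]
S cork px [366.9 216. ] [366.4 214.6] [367.4 217.6] w [482.6  65.1] rect [483.3  65.2] [14.8  3.1] 19.1 pca -158.2 [ 3.7 15. ]
T white none
S white px [283.4 211.2] [282.4 209.4] [284.4 213.9] w [ 514.3 -210.7] rect [ 516.5 -209.8] [23.5  6.5] 26.7 pca -156.5 [ 5.3 22.1]
26.3 [429.  254.  228.3] [-180.     0.1 -108.9]
T border none
S border px [336.7 218.3] [336.4 215.9] [337.9 222.4] w [544.8 -10.7] rect [548.2  -9.8] [31.1  4.2] 14.6 pca -161.5 [ 3.  32.7]
```

View pics/c8.png

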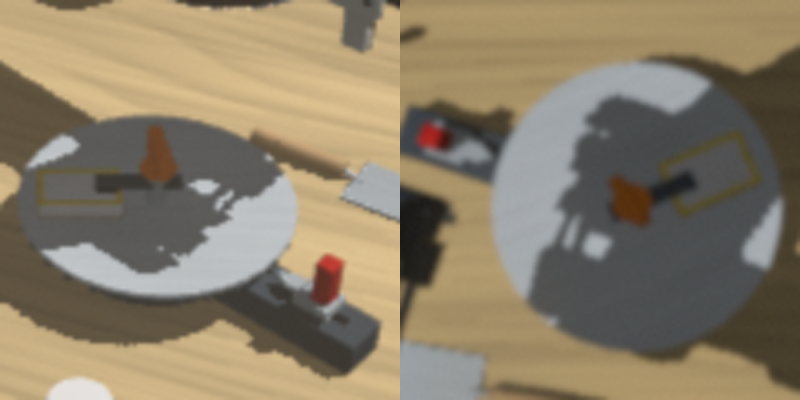

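The lock is back out at scene (423,248), the panel is clamped on the cork, and the arm is clear of everything.

```bash
python3 -c "
from plant import ctrl
print(ctrl.close_job())"
```

```text
the job is handed in; nothing more can be done
None
```

I handed the job in: by the camera and force checks the panel is square on the cork with the bar turned down onto it, the red lock is fully out and the arm is clear. I did not measure the other objects' positions at the end, and no verdict came back.

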